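# Put the washed lids back on the storage jars

## Robot

A 7-joint arm with a two-finger parallel gripper is mounted at the origin on a cart in front of the work surface, level with it; the furniture and walls round the work are solid. World frame = base frame: x ahead of the robot, y to its left, z up, the work surface at z = 0. Lengths are in m, angles in rad, forces in N, time in s.
With the tool pointing down it reaches from about 0.425 to 0.95 m from the base axis. Payload 4.7 kg.
Tool frame: the origin (TCP) lies between the finger pads; the fingertips stand bot.tips_ahead ahead of it and the grasp point (between the pads) lies 11 mm behind it (bot.tips_ahead is the distance from the TCP to the fingertips, in m); z points along the fingers, y is the line along which they close (so a half turn about z gives the same grasp; the last joint's range is limited). The gripper opens to 87 mm and grips with 3 to 60 N. Pads are 19 mm wide; open, the fingers measure 117 mm over their backs; the gripper's body (75 mm by 190 mm) begins 51 mm behind the grasp point.
Start: joints at [-1.267, 0.469, -0.049, 1.532, 0.024, 1.141, -0.082], TCP at [0.22, 0.638, 0.231] pointing down, gripper open.
Joint ranges: [-2.59, 2.59], [-0.33, 1.99], [-1.39, 1.29], [0.1, 2.45], [-1.04, 4.18], [0.21, 1.99], [-2.66, 2.66]. Speed limits (rad/s): [2.57, 2.57, 3.14, 3.14, 3.14, 3.14, 3.14].

## Interface

Orientations are given as a unit quaternion [w, x, y, z].
In Python, from plant import sensors, optics, order, bot gives the robot as it stands.
- The arm moves only by the tool pendant, called after "Request:" by a JSON object that holds its "op" and its "data". Schema: {"type":"object","properties":{"plan":{"type":"array","items":{"type":"number"},"minItems":7,"maxItems":84},"only":{"type":"string"},"quiet":{"type":"boolean"},"lines":{"type":"string"}},"required":["plan"],"additionalProperties":false}. plan is one flat list of numbers that holds 1 to 12 rows one after another, with no inner brackets; each row has 7 numbers: the finger opening in m, then dx, dy, dz in normalised numbers (1 is 500 mm), then a rotation vector rx, ry, rz in shares of pi rad (1.0 is pi rad); each row is the pose to reach, as a shift and turn from the pose commanded when the call began, along the tool's axes at that moment; what a row does not reach only later rows make up. A row lasts 1/10 s, in which the tool goes at most 0.05 m and 0.15 rad, less where a joint would pass 70% of its speed; a pose out of reach is approached as far as the arm can. The fingers move at their own pace and stop on an object; the grip force is fixed at half the most. Time passes only in rows, so rows that do not move let the fingers close. The tool returns the time, the measured TCP pose, the force, the opening and the grip force at its end. only (a regular expression) keeps the lines of the reply that match it, lines (a string "A,B") keeps lines A to B, and quiet returns only ok. No shift or turn number may pass 1 either way. Input that does not fit is refused with a message, and nothing moves.
- sensors.sense(): the state, without advancing time (a new reading comes with each control period).
- optics.camera(name): name is "scene" or "top" or "wrist"; returns (picture, depth): 400x640x3 uint8, red, green, blue; 400x640 float32, m along the optical axis (not along the pixel's ray), 0 where there is no reading.
- optics.calibration(name): a dict with "fx", "fy", "cx", "cy" (pixels), "R" (3x3) and "t" (3): a world point X has camera coordinates R X + t. Camera axes: x right, y down, z forward; pixel columns grow to the right and rows downward; lengths in m; the calibration is good to about 2 mm. A picture is of the moment at which its call begins: read the wrist's pose just before it. calibration takes no time and is no camera call; for the wrist camera it gives the pose at the moment of the call.
- order.sign_off(): hands the job in; it is judged then, once.
The state is a dict: "clock": time; "joint_pos": joint angles; "joint_vel": joint speeds; "effort": joint torques, N m; "position": TCP position; "ee_rot": TCP orientation; "force": force on the tool from outside, world axes, zero at the start; "wrist_torque": the same for the moment, N m; "width": finger opening in m; "gripper_force": force on a finger pad.
Only numpy, scipy, OpenCV 4.12 (cv2) and the standard library are available. Lean on these libraries where they do the work, as an engineer would, in place of code of your own. Each camera call takes 0.05 s, during which the arm holds its last target. There are 200 camera calls.

## Task

The lids of the four storage jars are washed and piled up on the worktop. Take the pile apart and close every jar with the lid that fits it, so that the plug sits fully in the mouth and the lid lies flat on the lip. Leave the jars, the honey and the teaspoon where they stand.

Things in the scene. Friction and masses are not known exactly. Their poses are not given: they have to be found in the camera images.
- lid_small: loose round flat bamboo lid, 35 mm across, on top of the pile. 17 mm high: a disc 35 mm across and 9 mm thick (grip its edge) over an 8 mm deep conical grey plug, 20 mm across at the disc, 14 mm at its bottom. In the pile each plug stands on the disc beneath, leaving an 8 mm gap under each disc. Origin: centre of the plug's underside, z up; yaw means nothing. Under 0.1 kg.
- lid_medium: loose round flat bamboo lid, 46 mm across, second from the top. 17 mm high: a disc 46 mm across and 9 mm thick (grip its edge) over an 8 mm deep conical grey plug, 31 mm across at the disc, 25 mm at its bottom. In the pile each plug stands on the disc beneath, leaving an 8 mm gap under each disc. Origin: centre of the plug's underside, z up; yaw means nothing. Under 0.1 kg.
- lid_large: loose round flat bamboo lid, 57 mm across, third from the top. 17 mm high: a disc 57 mm across and 9 mm thick (grip its edge) over an 8 mm deep conical grey plug, 42 mm across at the disc, 36 mm at its bottom. In the pile each plug stands on the disc beneath, leaving an 8 mm gap under each disc. Origin: centre of the plug's underside, z up; yaw means nothing. Under 0.1 kg.
- lid_widest: loose round flat bamboo lid, 68 mm across, at the bottom of the pile, on the worktop. 17 mm high: a disc 68 mm across and 9 mm thick (grip its edge) over an 8 mm deep conical grey plug, 53 mm across at the disc, 47 mm at its bottom. In the pile each plug stands on the disc beneath, leaving an 8 mm gap under each disc. Origin: centre of the plug's underside, z up; yaw means nothing. Under 0.1 kg.
- jar_small: open matt black stoneware jar with brown lip, 48 mm high, 35 mm across the lip, 43 mm at the belly, mouth 25 mm; takes the 35 mm lid: the plug enters the mouth with 2.5 mm to spare all round, the disc lies on the lip (lid origin 40 mm above the jar's). Loose, 0.1 to 0.6 kg. Origin: centre of its underside, z up; yaw means nothing.
- jar_medium: open matt black stoneware jar with brown lip, 54 mm high, 46 mm across the lip, 54 mm at the belly, mouth 36 mm; takes the 46 mm lid: the plug enters the mouth with 2.5 mm to spare all round, the disc lies on the lip (lid origin 46 mm above the jar's). Loose, 0.1 to 0.6 kg. Origin: centre of its underside, z up; yaw means nothing.
- jar_large: open matt black stoneware jar with brown lip, 60 mm high, 57 mm across the lip, 65 mm at the belly, mouth 47 mm; takes the 57 mm lid: the plug enters the mouth with 2.5 mm to spare all round, the disc lies on the lip (lid origin 52 mm above the jar's). Loose, 0.1 to 0.6 kg. Origin: centre of its underside, z up; yaw means nothing.
- jar_widest: open matt black stoneware jar with brown lip, 66 mm high, 68 mm across the lip, 76 mm at the belly, mouth 58 mm; takes the 68 mm lid: the plug enters the mouth with 2.5 mm to spare all round, the disc lies on the lip (lid origin 58 mm above the jar's). Loose, 0.1 to 0.6 kg. Origin: centre of its underside, z up; yaw means nothing.
- honey_jar: closed jar of honey with a red lid, 56 mm across and 75 mm high, a bystander at the left; origin at the centre of its underside
- teaspoon: steel teaspoon 134x27x12 mm lying on the worktop at the right, a bystander; origin at the centre of its underside, its length along its x axis
There are look-alikes about, which are no part of the job. Leave any orange or turquoise look-alike of the lid_medium alone.

How it is judged:
At the end, for the whole second after the job is handed in: Each of the four lids is on the jar of its own size, fully seated (height within 2.5 mm of resting on the lip, centred within 5 mm, flat on it within 0.07 rad), the jars upright on the worktop, everything released and at rest (z of lid_small in the frame of jar_small between 0.0375 and 0.0425 m and horizontal distance between lid_small and jar_small below 0.005 m and angle between the z axis of lid_small and the z axis of jar_small, either way round below 0.07 rad and angle between each of lid_small, lid_medium, lid_large, lid_widest's own z axis and vertical below 0.1 rad and height (world z) of each of jar_small, jar_medium, jar_large, jar_widest below 0.005 m and linear speed of each of lid_small, jar_small, lid_medium, jar_medium, lid_large, jar_large, lid_widest, jar_widest below 0.02 m/s and contact force between each of lid_small, lid_medium, lid_large, lid_widest and the fingers below 0.05 N and z of lid_medium in the frame of jar_medium between 0.0435 and 0.0485 m and horizontal distance between lid_medium and jar_medium below 0.005 m and angle between the z axis of lid_medium and the z axis of jar_medium, either way round below 0.07 rad and z of lid_large in the frame of jar_large between 0.0495 and 0.0545 m and horizontal distance between lid_large and jar_large below 0.005 m and angle between the z axis of lid_large and the z axis of jar_large, either way round below 0.07 rad and z of lid_widest in the frame of jar_widest between 0.0555 and 0.0605 m and horizontal distance between lid_widest and jar_widest below 0.005 m and angle between the z axis of lid_widest and the z axis of jar_widest, either way round below 0.07 rad); the robot touches nothing.
It fails at once if a jar is tipped over (angle between any of jar_small, jar_medium, jar_large, jar_widest's own z axis and vertical above 0.35 rad).
It fails at once if a jar is pushed more than 3 cm from its place (distance of any of jar_small, jar_medium, jar_large, jar_widest from where it was at the start of the episode above 0.03 m).
It fails at once if the honey or the teaspoon is moved more than 3 cm from its place (distance of any of honey_jar, teaspoon from where it was at the start of the episode above 0.03 m).
It also fails if it takes over 96 s, if anything falls off the work surface, if the arm or the gripper's body presses on something with over 40 N, if the wrist force passes 120 N, or if a joint passes its speed limit or range.

## Working session

There is one attempt and no reset: what is moved stays moved. The work goes in short steps, Python scripts to look and compute and a tool call to move; the robot and the scene stay as the last step left them, time stands still between calls to the robot, and variables do not carry over. Pictures are saved under pics/ and viewed, at most 14 in all, crops included, and the job is handed in when it is done.

```bash
mkdir -p pics; ls; python3 - <<'E'
from plant import sensors, optics, bot
import cv2
s=sensors.sense(); print(s['clock'],s['position'],s['ee_rot'],s['width'],bot.tips_ahead)
for n in ['scene','top']:
    p,d=optics.camera(n); cv2.imwrite(f'pics/{n}0.png',p[:,:,::-1]); 
    import numpy as np; np.save(f'pics/{n}0.npy',d)
    c=optics.calibration(n); print(n,c)
E
```

```text
pics
0.0 [0.22033653 0.63740727 0.22947926] [-1.06780425e-04  1.65608964e-01  9.86191003e-01 -9.82470260e-04] 0.08688387353189435 0.008
scene {'fx': 448.66950555867294, 'fy': 448.66950555867294, 'cx': 320.06340773683456, 'cy': 200.51926020043533, 'R': array([[ 0.52422305, -0.85139081, -0.01799675],
       [-0.56019105, -0.32885285, -0.76029059],
       [ 0.64138614,  0.40864347, -0.64933376]]), 't': array([-0.05870346,  0.377331  ,  0.78113184])}
top {'fx': 504.8429728313111, 'fy': 504.8429728313111, 'cx': 314.207701283094, 'cy': 195.38113506520236, 'R': array([[-0.00346207, -0.99965608,  0.0259951 ],
       [-0.98262938, -0.00142255, -0.18557337],
       [ 0.18554652, -0.02618601, -0.98228651]]), 't': array([0.18889924, 0.42751898, 0.94954187])}
```

View pics/scene0.png

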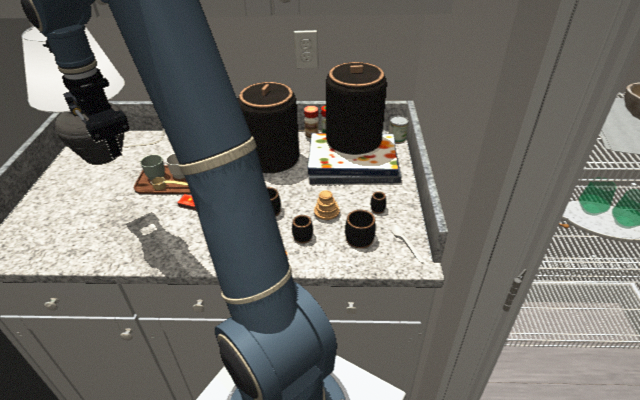

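View pics/top0.png

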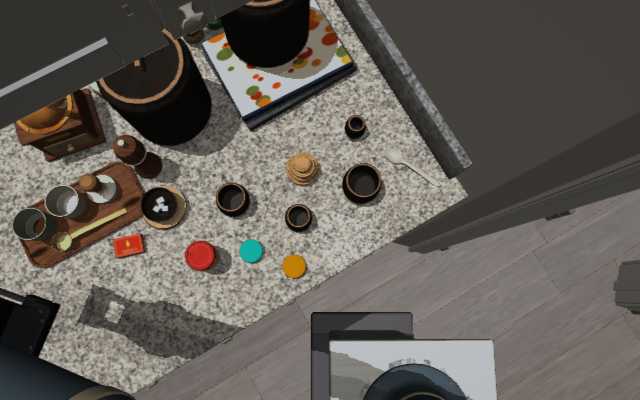

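Top view: the pile is at about (303,168). The jars are small (355,126), widest (362,183), medium (298,217) and large (233,199). The honey is at (200,255) and the spoon at (415,168). The look-alike lids are turquoise (251,251) and orange (294,266), and there is also a dark pot with a tan rim at (162,206). The scene view shows the same pile at (327,207), with the smallest lid on top.

```bash
cat > h.py <<'E'
import numpy as np, cv2
from scipy.spatial.transform import Rotation as Ro
from plant import sensors, optics, order, bot
def look(n,f=None):
    c=optics.calibration(n); p,d=optics.camera(n)
    if f: cv2.imwrite(f'pics/{f}.png',p[:,:,::-1]); np.save(f'pics/{f}.npy',d)
    return p,d,c
def ray(c,u,v):
    r=c['R'].T@np.array([(u-c['cx'])/c['fx'],(v-c['cy'])/c['fy'],1]); return -c['R'].T@c['t'],r
def onz(c,u,v,z):
    o,r=ray(c,u,v); return o+r*(z-o[2])/r[2]
def tri(a,b):
    (o1,r1),(o2,r2)=a,b; s=np.linalg.lstsq(np.c_[r1,-r2],o2-o1,rcond=None)[0]
    P,Q=o1+s[0]*r1,o2+s[1]*r2; return (P+Q)/2,np.linalg.norm(P-Q)
def cloud(c,d):
    v,u=np.mgrid[:400,:640]; k=d>0
    X=np.stack([(u-c['cx'])/c['fx']*d,(v-c['cy'])/c['fy']*d,d],-1)-c['t']
    X=X@c['R']; X[~k]=np.nan; return X
def proj(c,X):
    q=c['R']@np.asarray(X)+c['t']; return q[0]/q[2]*c['fx']+c['cx'],q[1]/q[2]*c['fy']+c['cy']
def delta(target):  # world shift -> tool axes shift
    s=sensors.sense(); q=s['ee_rot']; R=Ro.from_quat([q[1],q[2],q[3],q[0]])
    return R.inv().apply(np.asarray(target)-s['position'])
def yaw():
    q=sensors.sense()['ee_rot']; R=Ro.from_quat([q[1],q[2],q[3],q[0]]).as_matrix(); return np.arctan2(R[1,1],R[0,1]),R
E
python3 - <<'E'
from h import *
c=optics.calibration('top'); d=np.load('pics/top0.npy'); X=cloud(c,d)
for n,u,v,z in [('pile',303,168,.068),('small',355,126,.048),('widest',362,183,.066),('medium',298,217,.054),('large',233,199,.06),('orange',294,266,.02),('turq',251,251,.02),('honey',200,255,.075)]:
    w=X[v-32:v+33,u-32:u+33].reshape(-1,3); print(n,onz(c,u,v,z).round(3),X[v,u].round(3),'max z near',np.nanpercentile(X[v-10:v+11,u-10:u+11,2],98).round(3))
print('spoon',[onz(c,*p,.005).round(3) for p in((390,153),(438,187))])
w=optics.calibration('wrist'); print(yaw()[0],(-w['R'].T@w['t']).round(3),w['R'].round(2),w['fx'])
E
```

```text
pile [0.475 0.211 0.068] [0.475 0.211 0.069] max z near 0.07
small [0.566 0.107 0.048] [0.58  0.102 0.007] max z near 0.05
widest [0.447 0.098 0.066] [0.46  0.09  0.004] max z near 0.064
medium [0.383 0.22  0.054] [0.389 0.22  0.008] max z near 0.056
large [0.416 0.343 0.06 ] [0.426 0.351 0.006] max z near 0.061
orange [0.292 0.228 0.02 ] [0.292 0.228 0.018] max z near 0.02
turq [0.321 0.311 0.02 ] [0.321 0.312 0.018] max z near 0.02
honey [0.309 0.399 0.075] [0.31  0.399 0.073] max z near 0.077
spoon [array([0.523, 0.031, 0.005]), array([ 0.452, -0.065,  0.005])]
1.2380781011517292 [0.142 0.665 0.383] [[ 0.33  0.95 -0.  ]
 [ 0.9  -0.31  0.3 ]
 [ 0.28 -0.1  -0.95]] 281.98733423424613
```

Careful with the scale: shifts go in shares of 500 mm and turns go in shares of pi rad. That gives: -0.381 m / 0.5 = -0.762, -0.342 m / 0.5 = -0.684, 0.31 rad / 3.1416 = 0.0987.

Request:
{"op": "pendant", "data": {"plan": [0.087, -0.076, -0.064, 0, 0, 0, 0.0127, 0.087, -0.152, -0.128, 0, 0, 0, 0.0286, 0.087, -0.228, -0.192, 0, 0, 0, 0.0414, 0.087, -0.304, -0.256, 0, 0, 0, 0.0573, 0.087, -0.38, -0.32, 0, 0, 0, 0.07, 0.087, -0.456, -0.384, 0, 0, 0, 0.0859, 0.087, -0.532, -0.448, 0, 0, 0, 0.0987, 0.087, -0.608, -0.512, 0, 0, 0, 0.1146, 0.087, -0.684, -0.576, 0, 0, 0, 0.1273, 0.087, -0.762, -0.64, 0, 0, 0, 0.1432, 0.087, -0.762, -0.64, 0, 0, 0, 0.1442, 0.087, -0.762, -0.64, 0, 0, 0, 0.1442]}}

```text
clock: 1.3
position: [0.4763, 0.2098, 0.2303]
ee_rot: [-0.0, 0.384, 0.923, -0.0]
force: [-0.0, 0.4, -0.3]
width: 0.0876
gripper_force: 0.0
```

```bash
python3 - <<'E'
from h import *
p,d,c=look('wrist','w1'); s=sensors.sense(); print(s['clock'],s['position'],yaw()[0],s['joint_pos'].round(2) if hasattr(s['joint_pos'],'round') else s['joint_pos'])
np.savez('pics/w1c.npz',**c)
for X in [(.475,.211,.068),(.566,.107,.048),(.447,.098,.066),(.383,.22,.054),(.416,.343,.06)]: print(np.round(proj(c,X)))
E
```

```text
1.35 [0.47555622 0.21149491 0.23022077] 0.7852927778951607 [-0.69  0.22  0.23  1.91 -0.06  1.02  0.35]
[321. 186.]
[314. 280.]
[240. 233.]
[268. 121.]
[370.  57.]
```

View pics/w1.png

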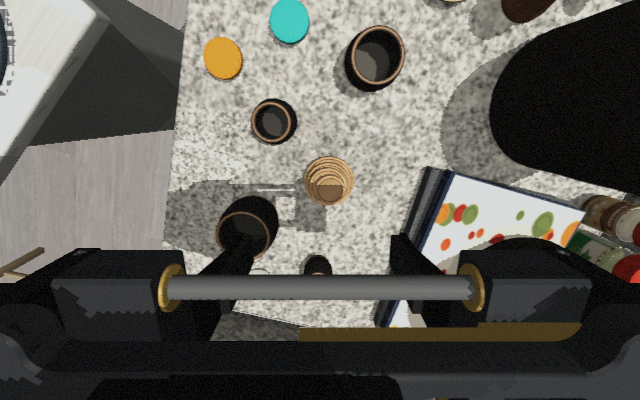

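The wrist view shows the pile at (329,180), the medium jar at (274,121), the large jar at (376,55) and the widest at (247,233). The small jar at (318,265) is half hidden by the gripper. The turquoise and orange look-alikes at (290,20) and (223,57) are single thin discs lying away from the pile. I'll take a second view from further over.

To row units: -0.08 m / 0.5 = -0.16, -0.04 m / 0.5 = -0.08.

Request:
{"op": "pendant", "data": {"plan": [0.087, -0.08, 0, -0.03, 0, 0, 0, 0.087, -0.16, 0, -0.06, 0, 0, 0, 0.087, -0.16, 0, -0.06, 0, 0, 0, 0.087, -0.16, 0, -0.06, 0, 0, 0]}}

```text
clock: 1.75
position: [0.5322, 0.1558, 0.2604]
ee_rot: [-0.0, 0.382, 0.924, 0.0]
force: [-0.9, 0.4, 0.6]
width: 0.087
gripper_force: 0.0
```

```bash
cat >> h.py <<'E'
J={'small':(.566,.107,.048,.0175),'widest':(.447,.098,.066,.034),'medium':(.383,.22,.054,.023),'large':(.416,.343,.06,.0285)}
def disc(c,X,xy,z,r,tol=.004):
    """pixels whose height is near z within r+8mm of xy -> enclosing-circle centre of their world xy, and of pixels"""
    m=(abs(X[...,2]-z)<tol)&(np.hypot(X[...,0]-xy[0],X[...,1]-xy[1])<r+.010)
    P=X[m]
    if len(P)<10: return None
    v,u=np.nonzero(m); e=cv2.fitEllipse(cv2.convexHull(np.c_[u,v].astype(np.float32)))
    (x,y),R=cv2.minEnclosingCircle((P[:,:2]*1000).astype(np.float32))
    return np.array([x,y])/1000,R/1000,np.median(P[:,2]),e[0],len(P)
E
python3 - <<'E'
from h import *
p,d,c2=look('wrist','w2'); np.savez('pics/w2c.npz',**c2)
c1=dict(np.load('pics/w1c.npz')); ct=optics.calibration('top')
V={'w1':(c1,np.load('pics/w1.npy')),'w2':(c2,d),'top':(ct,np.load('pics/top0.npy'))}
T={**J,'pile4':(.475,.211,.068,.0175),'pile3':(.475,.211,.051,.023),'pile2':(.475,.211,.034,.0285),'pile1':(.475,.211,.017,.034)}
for n,(x,y,z,r) in T.items():
    e={}
    for k,(c,dd) in V.items():
        q=disc(c,cloud(c,dd),(x,y),z,r)
        if q: e[k]=q[3]; print(n,k,q[0].round(4),'R',round(q[1],4),'z',round(float(q[2]),4),np.round(q[3],1),onz(c,*q[3],z).round(4)[:2],q[4])
    for a,b in (('w1','w2'),('top','w2')):
        if a in e and b in e:
            P,g=tri(ray(V[a][0],*e[a]),ray(V[b][0],*e[b])); print('   tri',a,b,P.round(4),round(g,4))
m=cv2.imread('pics/w2.png'); cv2.imwrite('pics/w2crop.png',cv2.resize(m[40:300,180:440],None,fx=2.2,fy=2.2))
E
```

```text
small w1 [0.5626 0.1164] R 0.0103 z 0.0461 [320.1 278.3] [0.5699 0.1141] 36
small w2 [0.5719 0.1054] R 0.0179 z 0.0467 [315.5 221.5] [0.5712 0.1065] 246
small top [0.5728 0.1046] R 0.0182 z 0.047 [356.1 123.4] [0.5718 0.1047] 126
   tri w1 w2 [0.5791 0.1013 0.0243] 0.0048
   tri top w2 [0.5735 0.1042 0.0412] 0.0012
widest w1 [0.4522 0.0963] R 0.0345 z 0.0648 [242.4 235.1] [0.4511 0.0984] 547
widest w2 [0.452  0.0963] R 0.0344 z 0.0649 [242.2 168.3] [0.4516 0.0977] 656
widest top [0.4524 0.0953] R 0.0348 z 0.0652 [363.2 180.4] [0.4517 0.0953] 283
   tri w1 w2 [0.4514 0.0966 0.0628] 0.0001
   tri top w2 [0.4519 0.0956 0.0622] 0.0019
medium w1 [0.3849 0.2207] R 0.0233 z 0.0528 [270.5 121.6] [0.3849 0.2214] 539
medium w2 [0.3854 0.2204] R 0.0235 z 0.0528 [270.5  51.1] [0.3856 0.2207] 570
medium top [0.3851 0.2193] R 0.0236 z 0.0533 [298.3 215.9] [0.3848 0.2193] 183
   tri w1 w2 [0.3845 0.2207 0.0494] 0.0001
   tri top w2 [0.3851 0.22   0.0521] 0.0014
la
[... 887 characters left out ...]
838 0.2129 0.0472] 0.0002
   tri top w2 [0.4837 0.2122 0.0525] 0.0015
pile2 w1 [0.4859 0.2118] R 0.0283 z 0.033 [327.3 183.5] [0.4851 0.2126] 388
pile2 w2 [0.4861 0.2117] R 0.0283 z 0.033 [326.1 120.1] [0.4855 0.2122] 430
pile2 top [0.4864 0.2107] R 0.0283 z 0.0333 [302.9 166.8] [0.4859 0.2105] 179
   tri w1 w2 [0.4856 0.2122 0.0312] 0.0
   tri top w2 [0.4855 0.2114 0.0358] 0.0016
pile1 w1 [0.487  0.2125] R 0.0338 z 0.016 [327.9 180.3] [0.4857 0.2136] 413
pile1 w2 [0.4873 0.2124] R 0.0337 z 0.016 [326.7 119.7] [0.4861 0.213 ] 431
pile1 top [0.4873 0.2113] R 0.0337 z 0.0164 [302.5 168.4] [0.4869 0.2114] 207
   tri w1 w2 [0.4863 0.213  0.0135] 0.0001
   tri top w2 [0.486  0.2122 0.0204] 0.0016
```

View pics/w2crop.png

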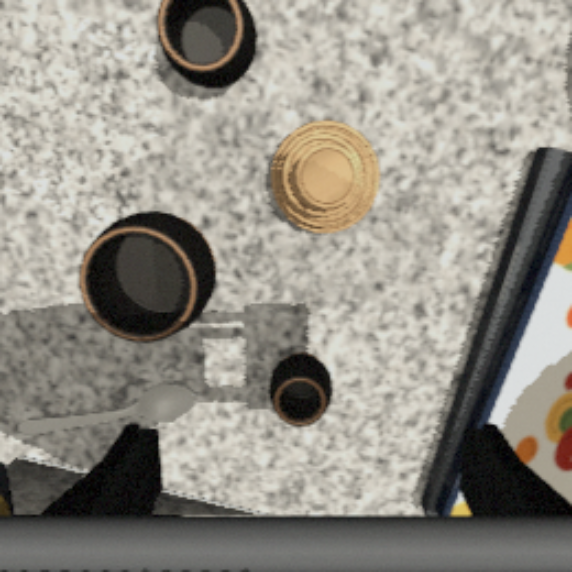

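The close crop confirms the nested tan pile at crop (325,177), that is wrist pixel (328,120), with the smallest disc on top. All four lid heights and radii match the description. Next I check what stands under the gripper's footprint.

```bash
python3 - <<'E'
from h import *
P=[]
for k in('w1','w2'):
    X=cloud(dict(np.load(f'pics/{k}c.npz')),np.load(f'pics/{k}.npy')); v,u=np.mgrid[:400,:640]
    P.append(X[(v<235)&~np.isnan(X[...,0])])
P=np.vstack(P+[cloud(optics.calibration('top'),np.load('pics/top0.npy')).reshape(-1,3)])
P=P[(P[:,2]<.4)&(P[:,0]>.2)]
for n,c in dict(pile=(.486,.212),small=(.572,.1055),widest=(.452,.0965),medium=(.385,.2205),large=(.4197,.349)).items():
    for yw in (.785,1.2,1.57,.4,0):
        t=np.array([np.cos(yw),np.sin(yw)]); q=P[:,:2]-c; a=q@t; b=q@[t[1],-t[0]]
        z=lambda m: round(float(np.percentile(P[m,2],99.5)),3) if m.sum() else 0
        print(n,yw,'body',z((abs(a)<.1)&(abs(b)<.045)&(np.hypot(a,b)>.045)),'fingers +',z((a>.038)&(a<.065)&(abs(b)<.013)),'-',z((a<-.038)&(a>-.065)&(abs(b)<.013)))
print(delta([.4855,.2142,.12]))
E
```

```text
pile 0.785 body 0.066 fingers + 0.002 - 0.003
pile 1.2 body 0.066 fingers + 0.224 - 0.004
pile 1.57 body 0.066 fingers + 0.002 - 0.003
pile 0.4 body 0.054 fingers + 0.003 - 0.224
pile 0 body 0.055 fingers + 0.002 - 0.003
small 0.785 body 0.028 fingers + 0.004 - 0.004
small 1.2 body 0.006 fingers + 0.003 - 0.004
small 1.57 body 0.006 fingers + 0.004 - 0.003
small 0.4 body 0.066 fingers + 0.003 - 0.004
small 0 body 0.066 fingers + 0.003 - 0.003
widest 0.785 body 0.05 fingers + 0.254 - 0.015
widest 1.2 body 0.049 fingers + 0.003 - 0.003
widest 1.57 body 0.052 fingers + 0.003 - 0.01
widest 0.4 body 0.043 fingers + 0.003 - 0.003
widest 0 body 0.004 fingers + 0.003 - 0.004
medium 0.785 body 0.042 fingers + 0.003 - 0.003
medium 1.2 body 0.003 fingers + 0.003 - 0.003
medium 1.57 body 0.049 fingers + 0.002 - 0.003
medium 0.4 body 0.068 fingers + 0.003 - 0.003
medium 0 body 0.069 fingers + 0.003 - 0.003
large 0.785 body 0.018 fingers + 0.003 - 0.003
large 1.2 body 0.006 fingers + 0.003 - 0.003
large 1.57 body 0.005 fingers + 0.003 - 0.003
large 0.4 body 0.018 fingers + 0.003 - 0.004
large 0 body 0.048 fingers + 0.002 - 0.003
[0.07294211 0.008574   0.14003198]
```

To row units: 0.14 m / 0.5 = 0.28, 0.073 m / 0.5 = 0.146.

Request:
{"op": "pendant", "data": {"plan": [0.087, 0.04, 0.004, 0.07, 0, 0, 0, 0.087, 0.08, 0.01, 0.14, 0, 0, 0, 0.087, 0.12, 0.014, 0.21, 0, 0, 0, 0.087, 0.146, 0.0172, 0.28, 0, 0, 0, 0.087, 0.146, 0.0172, 0.28, 0, 0, 0, 0.087, 0.146, 0.0172, 0.28, 0, 0, 0, 0.087, 0.146, 0.0172, 0.28, 0, 0, 0]}}

```text
clock: 2.5
position: [0.4884, 0.2126, 0.1223]
ee_rot: [0.001, 0.383, 0.924, 0.001]
force: [0.4, -0.4, 0.8]
width: 0.0874
gripper_force: 0.0
```

```bash
python3 -c "
from h import *
print(delta([.4855,.2142,.0615]),yaw())"
```

```text
[ 0.00327512 -0.00113934  0.06079087] (np.float64(0.7849378043915473), array([[-0.7067785 ,  0.70742877,  0.00294812],
       [ 0.70743415,  0.70677772,  0.0014769 ],
       [-0.00103887,  0.00312944, -0.99999456]]))
```

To row units: 0.057 m / 0.5 = 0.114, -0.001 m / 0.5 = -0.002.

Request:
{"op": "pendant", "data": {"plan": [0.087, 0.004, -0.002, 0.05, 0, 0, 0, 0.087, 0.004, -0.002, 0.09, 0, 0, 0, 0.087, 0.004, -0.002, 0.114, 0, 0, 0, 0.087, 0.004, -0.002, 0.114, 0, 0, 0, 0.087, 0.004, -0.002, 0.114, 0, 0, 0]}}

```text
clock: 3.0
position: [0.486, 0.213, 0.0646]
ee_rot: [0.001, 0.383, 0.924, 0.001]
force: [0.3, -0.0, -0.7]
width: 0.0872
gripper_force: 0.0
```

Request:
{"op": "pendant", "data": {"plan": [0.087, 0, 0, 0, 0, 0, 0, 0.087, 0, 0, 0, 0, 0, 0]}}

```text
clock: 3.2
position: [0.4857, 0.2132, 0.0645]
ee_rot: [0.001, 0.383, 0.924, 0.001]
force: [-0.4, 0.2, -0.4]
width: 0.087
gripper_force: 0.0
```

Request:
{"op": "pendant", "data": {"plan": [0.087, 0, 0, 0, 0, 0, 0]}}

```text
clock: 3.3
position: [0.4853, 0.2131, 0.0642]
ee_rot: [0.0, 0.383, 0.924, 0.001]
force: [0.4, -1.0, -0.2]
width: 0.0872
gripper_force: 0.0
```

To row units: 0.0025 m / 0.5 = 0.005, 0.0005 m / 0.5 = 0.001.

Request:
{"op": "pendant", "data": {"plan": [0.087, 0.001, 0.001, 0.005, 0, 0, 0, 0.087, 0.001, 0.001, 0.005, 0, 0, 0, 0.034, 0.001, 0.001, 0.005, 0, 0, 0, 0.03, 0.001, 0.001, 0.005, 0, 0, 0, 0.03, 0.001, 0.001, 0.005, 0, 0, 0, 0.03, 0.001, 0.001, 0.005, 0, 0, 0, 0.03, 0.001, 0.001, 0.005, 0, 0, 0, 0.03, 0.001, 0.001, 0.005, 0, 0, 0, 0.03, 0.001, 0.001, 0.005, 0, 0, 0]}}

```text
clock: 4.2
position: [0.4849, 0.2136, 0.061]
ee_rot: [-0.0, 0.383, 0.924, 0.0]
force: [0.5, -1.0, 0.9]
width: 0.0393
gripper_force: 0.0
```

Request:
{"op": "pendant", "data": {"plan": [0.03, 0, 0, 0, 0, 0, 0, 0.03, 0, 0, 0, 0, 0, 0, 0.03, 0, 0, -0.02, 0, 0, 0, 0.03, 0, 0, -0.06, 0, 0, 0, 0.03, 0, 0, -0.12, 0, 0, 0, 0.03, 0, 0, -0.12, 0, 0, 0]}}

```text
clock: 4.8
position: [0.4876, 0.2147, 0.1251]
ee_rot: [0.002, 0.383, 0.924, 0.003]
force: [0.5, -0.1, -0.5]
width: 0.034
gripper_force: 30.0
```

```bash
python3 -c "
from h import *
print(delta([.572,.1055,.10]))"
```

```text
[-0.13685319 -0.01765436  0.02529504]
```

To row units: -0.1375 m / 0.5 = -0.275, -0.11 m / 0.5 = -0.22.

Request:
{"op": "pendant", "data": {"plan": [0.03, -0.06, -0.008, 0, 0, 0, 0, 0.03, -0.14, -0.018, 0, 0, 0, 0, 0.03, -0.22, -0.028, 0, 0, 0, 0, 0.03, -0.275, -0.032, 0, 0, 0, 0, 0.03, -0.275, -0.032, 0.02, 0, 0, 0, 0.03, -0.275, -0.032, 0.04, 0, 0, 0, 0.03, -0.275, -0.032, 0.04, 0, 0, 0, 0.03, -0.275, -0.032, 0.04, 0, 0, 0, 0.03, -0.275, -0.032, 0.04, 0, 0, 0]}}

```text
clock: 5.7
position: [0.5704, 0.1062, 0.1012]
ee_rot: [-0.0, 0.382, 0.924, 0.0]
force: [0.7, -0.3, -0.2]
width: 0.0339
gripper_force: 30.0
```

```bash
python3 - <<'E'
from h import *
a=[]
for i in range(3):
    p,d,c=look('wrist','w3'); s=sensors.sense(); a.append(s['position'])
print(np.mean(a,0),delta([.572,.1055,.0505])); 
p,d,ct=look('top'); 
X=cloud(ct,d); zz=X[95:150,325:385]; print(np.nanmax(zz[...,2]))
s=np.array(sensors.sense()['position']); print(s)
X=cloud(c,d0:=np.load('pics/w3.npy')); print('lid',disc(c,X,s[:2],s[2]+.0068,.0175)); 
m=cv2.imread('pics/w3.png'); cv2.imwrite('pics/w3c.png',cv2.resize(m[100:300,220:420],None,fx=3,fy=3))
E
```

```text
[0.57075118 0.10582435 0.10138177] [-0.00092366  0.00067188  0.05090861]
0.5173854206623146
[0.57087085 0.10550479 0.10138975]
lid (array([0.56381152, 0.11251921]), 0.02493911361694336, np.float64(0.10769658420177038), (320.0150146484375, 254.0477752685547), 2329)
```

View pics/w3c.png

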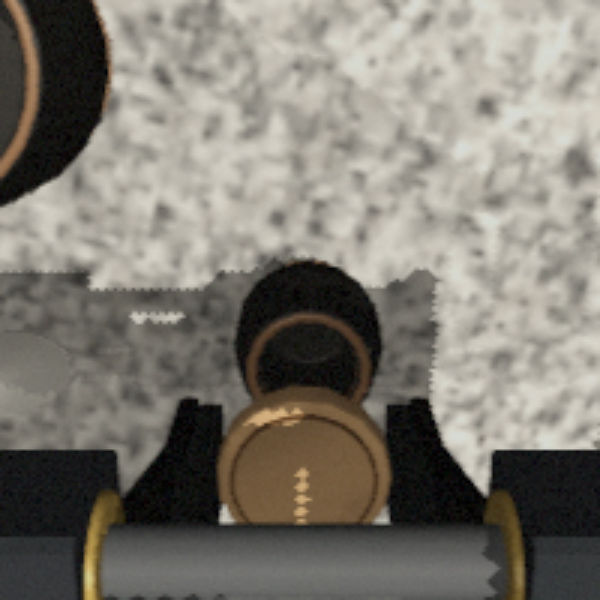

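To row units: 0.0495 m / 0.5 = 0.099, -0.001 m / 0.5 = -0.002.

Request:
{"op": "pendant", "data": {"plan": [0.03, -0.002, 0.002, 0.03, 0, 0, 0, 0.03, -0.002, 0.002, 0.06, 0, 0, 0, 0.03, -0.002, 0.002, 0.076, 0, 0, 0, 0.03, -0.002, 0.002, 0.088, 0, 0, 0, 0.03, -0.002, 0.002, 0.096, 0, 0, 0, 0.03, -0.002, 0.002, 0.099, 0, 0, 0, 0.03, -0.002, 0.002, 0.099, 0, 0, 0, 0.03, -0.002, 0.002, 0.099, 0, 0, 0]}}

```text
clock: 6.7
position: [0.5766, 0.1074, 0.0549]
ee_rot: [0.004, 0.383, 0.924, 0.004]
force: [0.4, 2.5, 15.5]
width: 0.0338
gripper_force: 36.9
```

Something caught, with 15 N upward. The fingertips reach below the disc and have probably met the lip. I'll back off and look.

To row units: 0.045 m / 0.5 = 0.09, 0.035 m / 0.5 = 0.07.

Request:
{"op": "pendant", "data": {"plan": [0.03, -0.002, 0.002, 0.09, 0, 0, 0, 0.03, -0.002, 0.002, 0.07, 0, 0, 0, 0.03, -0.002, 0.002, 0.04, 0, 0, 0, 0.03, -0.002, 0.002, 0.02, 0, 0, 0, 0.03, -0.002, 0.002, 0.02, 0, 0, 0, 0.03, -0.002, 0.002, 0.02, 0, 0, 0]}}

```text
clock: 7.3
position: [0.5731, 0.1049, 0.0415]
ee_rot: [-0.0, 0.383, 0.924, -0.0]
force: [-0.2, -0.1, -2.0]
width: 0.0408
gripper_force: 33.6
```

```bash
python3 - <<'E'
from h import *
p,d,c=look('wrist','w4')
m=cv2.imread('pics/w4.png'); cv2.imwrite('pics/w4c.png',cv2.resize(m[100:300,220:420],None,fx=3,fy=3))
p,d,ct=look('top','t4'); X=cloud(ct,d); print(disc(ct,X,(.572,.1055),.048,.0175)[:3])
E
```

```text
(array([0.55903741, 0.11515115]), 0.013263100624084473, np.float64(0.048707461367225))
```

View pics/w4c.png

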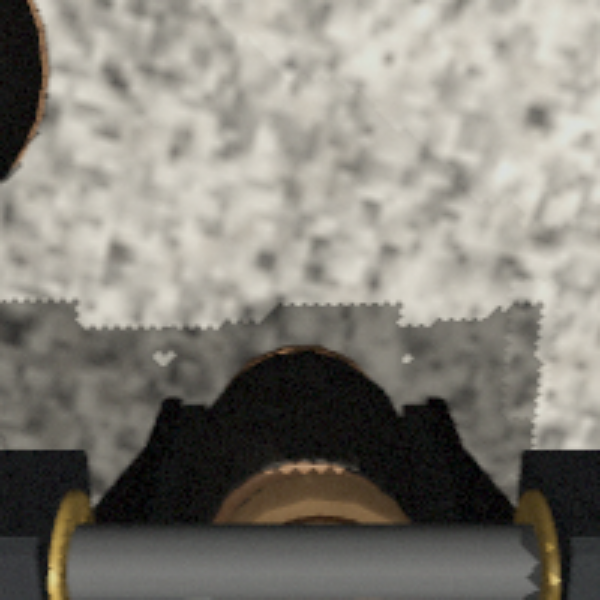

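My mistake: those rows were relative to the lowered pose, so the fingers slid down onto the jar's belly. The picture shows them around the jar with the lid disc above at crop (310,500). I'll open, then rise straight up.

To row units: -0.13 m / 0.5 = -0.26, -0.05 m / 0.5 = -0.1.

Request:
{"op": "pendant", "data": {"plan": [0.06, 0, 0, 0, 0, 0, 0, 0.06, 0, 0, 0, 0, 0, 0, 0.06, 0, 0, 0, 0, 0, 0, 0.07, 0, 0, 0, 0, 0, 0, 0.07, 0, 0, -0.04, 0, 0, 0, 0.07, 0, 0, -0.1, 0, 0, 0, 0.07, 0, 0, -0.18, 0, 0, 0, 0.07, 0.1, 0, -0.22, 0, 0, 0, 0.07, 0.1, 0, -0.26, 0, 0, 0, 0.07, 0.1, 0, -0.26, 0, 0, 0, 0.07, 0.1, 0, -0.26, 0, 0, 0]}}

```text
clock: 8.5
position: [0.5386, 0.1401, 0.1717]
ee_rot: [0.0, 0.383, 0.924, 0.0]
force: [0.2, -1.3, 0.6]
width: 0.0697
gripper_force: 0.0
```

```bash
python3 - <<'E'
from h import *
p,d,c=look('wrist','w5'); X=cloud(c,d)
for z in (.048,.057): print(z,disc(c,X,(.572,.1055),z,.0175))
m=cv2.imread('pics/w5.png'); cv2.imwrite('pics/w5c.png',cv2.resize(m[100:300,220:420],None,fx=3,fy=3))
E
```

```text
0.048 (array([0.56934717, 0.10655103]), 0.01767680549621582, np.float64(0.04652494285008252), (318.53192138671875, 235.11154174804688), 137)
0.057 (array([0.57173126, 0.1068907 ]), 0.01729776382446289, np.float64(0.056252626929835674), (320.6540222167969, 241.05479431152344), 771)
```

View pics/w5c.png

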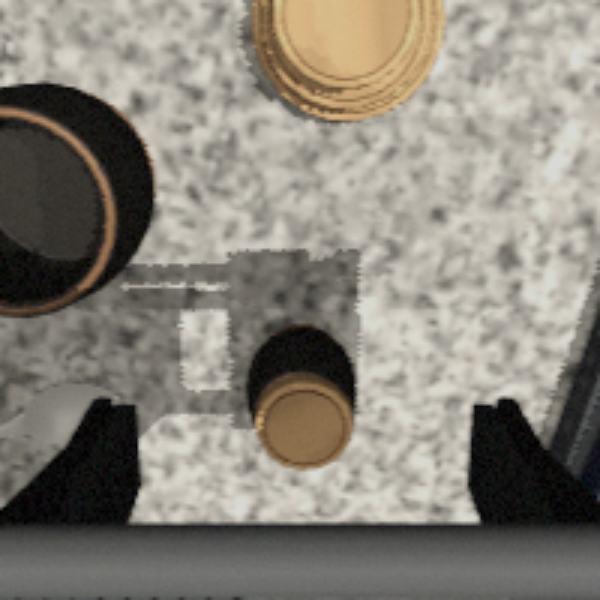

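The crop shows lid_small lying flat on its jar at (304,428). Its top is at 56.3 mm, which is seated. For the rest I'll grip with the tips level with the underside of the disc.

```bash
python3 - <<'E'
from h import *
c=optics.calibration('wrist'); X=cloud(c,np.load('pics/w5.npy'))
for z,r in ((.051,.023),(.034,.0285),(.017,.034)): print(z,disc(c,X,(.485,.2125),z,r))
print(delta([.4845,.213,.0725]))
E
```

```text
0.051 (array([0.48355917, 0.21233684]), 0.022858354568481447, np.float64(0.04959920288223587), (334.5503234863281, 103.3436050415039), 1974)
0.034 (array([0.48578085, 0.2112271 ]), 0.02836653518676758, np.float64(0.03233475498448581), (334.4438171386719, 105.85884094238281), 699)
0.017 (array([0.4869794 , 0.21195586]), 0.033766700744628904, np.float64(0.015273030022134827), (335.04315185546875, 106.08067321777344), 735)
[0.08997548 0.01383175 0.09840128]
```

To row units: 0.098 m / 0.5 = 0.196, 0.09 m / 0.5 = 0.18.

Request:
{"op": "pendant", "data": {"plan": [0.087, 0.06, 0.01, 0.04, 0, 0, 0, 0.087, 0.12, 0.02, 0.1, 0, 0, 0, 0.087, 0.18, 0.026, 0.16, 0, 0, 0, 0.087, 0.18, 0.026, 0.196, 0, 0, 0, 0.087, 0.18, 0.026, 0.196, 0, 0, 0, 0.087, 0.18, 0.026, 0.196, 0, 0, 0, 0.087, 0.18, 0.026, 0.196, 0, 0, 0, 0.087, 0.18, 0.026, 0.196, 0, 0, 0]}}

```text
clock: 9.35
position: [0.4851, 0.2128, 0.0745]
ee_rot: [0.001, 0.384, 0.923, 0.001]
force: [-0.6, 1.2, 0.7]
width: 0.0872
gripper_force: 0.0
```

```bash
cat >> h.py <<'E'
def go(x,y,z):
    a=[];
    for i in range(3): optics.camera('wrist'); a.append(sensors.sense()['position'])
    a=np.mean(a,0); w,R=yaw(); t=-0.7071
    D=np.array([x,y,z])-a; print('at',a.round(4),'go tool',np.round([-.7071*D[0]+.7071*D[1],.7071*D[0]+.7071*D[1],-D[2]],4))
E
python3 -c "
from h import *
go(.4837,.2126,.0505)"
```

```text
at [0.4847 0.213  0.0744] go tool [ 0.0004 -0.001   0.0239]
```

To row units: 0.024 m / 0.5 = 0.048, 0.012 m / 0.5 = 0.024.

Request:
{"op": "pendant", "data": {"plan": [0.087, 0.0008, -0.002, 0.024, 0, 0, 0, 0.087, 0.0008, -0.002, 0.048, 0, 0, 0, 0.087, 0.0008, -0.002, 0.048, 0, 0, 0, 0.06, 0.0008, -0.002, 0.048, 0, 0, 0, 0.04, 0.0008, -0.002, 0.048, 0, 0, 0, 0.04, 0.0008, -0.002, 0.048, 0, 0, 0, 0.04, 0.0008, -0.002, 0.048, 0, 0, 0, 0.04, 0.0008, -0.002, 0.048, 0, 0, 0, 0.04, 0.0008, -0.002, 0.048, 0, 0, 0, 0.04, 0.0008, -0.002, 0.048, 0, 0, 0, 0.04, 0.0008, -0.002, 0.048, 0, 0, 0, 0.04, 0.0008, -0.002, 0.048, 0, 0, 0]}}

```text
clock: 10.7
position: [0.483, 0.213, 0.0497]
ee_rot: [0.0, 0.383, 0.924, 0.0]
force: [-0.1, -0.3, 2.0]
width: 0.045
gripper_force: 30.0
```

```bash
python3 -c "
from h import *
go(.385,.2205,.10)"
```

```text
at [0.483  0.213  0.0497] go tool [ 0.0746 -0.064  -0.0503]
```

To row units: 0.0754 m / 0.5 = 0.1508, -0.05 m / 0.5 = -0.1.

Request:
{"op": "pendant", "data": {"plan": [0.04, 0, 0, -0.02, 0, 0, 0, 0.04, 0, 0, -0.06, 0, 0, 0, 0.04, 0, 0, -0.1, 0, 0, 0, 0.04, 0.04, -0.04, -0.1, 0, 0, 0, 0.04, 0.1, -0.084, -0.1, 0, 0, 0, 0.04, 0.1508, -0.128, -0.1, 0, 0, 0, 0.04, 0.1508, -0.128, -0.1, 0, 0, 0, 0.04, 0.1508, -0.128, -0.1, 0, 0, 0, 0.04, 0.1508, -0.128, -0.1, 0, 0, 0, 0.04, 0.1508, -0.128, -0.1, 0, 0, 0]}}

```text
clock: 11.85
position: [0.3856, 0.2209, 0.0998]
ee_rot: [0.0, 0.383, 0.924, 0.0]
force: [-1.1, 0.3, -0.8]
width: 0.045
gripper_force: 30.0
```

```bash
python3 - <<'E'
from h import *
go(.3845,.221,.0625)
p,d,c=look('wrist','w6'); X=cloud(c,d); print(disc(c,X,(.385,.2205),.054,.023),disc(c,X,(.385,.2205),.1105,.023))
E
```

```text
at [0.3852 0.2208 0.0996] go tool [ 0.0006 -0.0004  0.0371]
(array([0.38424603, 0.22138457]), 0.023152877807617187, np.float64(0.05277599586989091), (320.51580810546875, 222.88162231445312), 636) (array([0.37691516, 0.22863512]), 0.030877391815185548, np.float64(0.11056860526178913), (320.44439697265625, 254.7059326171875), 331)
```

To row units: 0.0365 m / 0.5 = 0.073, 0.035 m / 0.5 = 0.07.

Request:
{"op": "pendant", "data": {"plan": [0.04, 0.0006, 0, 0.03, 0, 0, 0, 0.04, 0.0006, 0, 0.05, 0, 0, 0, 0.04, 0.0006, 0, 0.062, 0, 0, 0, 0.04, 0.0006, 0, 0.07, 0, 0, 0, 0.04, 0.0006, 0, 0.073, 0, 0, 0, 0.04, 0.0006, 0, 0.073, 0, 0, 0, 0.04, 0.0006, 0, 0.073, 0, 0, 0]}}

```text
clock: 12.75
position: [0.3843, 0.2213, 0.0633]
ee_rot: [0.0, 0.383, 0.924, 0.0]
force: [-0.3, -0.6, 0.1]
width: 0.0448
gripper_force: 30.0
```

To row units: -0.1 m / 0.5 = -0.2, -0.08 m / 0.5 = -0.16.

Request:
{"op": "pendant", "data": {"plan": [0.04, 0, 0, 0.002, 0, 0, 0, 0.06, 0, 0, 0.002, 0, 0, 0, 0.06, 0, 0, 0.002, 0, 0, 0, 0.07, 0, 0, 0.002, 0, 0, 0, 0.07, 0, 0, 0.002, 0, 0, 0, 0.07, 0, 0, -0.04, 0, 0, 0, 0.07, 0, 0, -0.1, 0, 0, 0, 0.087, 0, 0, -0.16, 0, 0, 0, 0.087, -0.04, 0.04, -0.2, 0, 0, 0, 0.087, -0.1, 0.09, -0.2, 0, 0, 0, 0.087, -0.1, 0.09, -0.2, 0, 0, 0, 0.087, -0.1, 0.09, -0.2, 0, 0, 0]}}

```text
clock: 13.95
position: [0.4513, 0.2172, 0.1627]
ee_rot: [-0.0, 0.383, 0.924, -0.0]
force: [-0.2, -0.1, -0.2]
width: 0.0867
gripper_force: 0.0
```

```bash
python3 - <<'E'
from h import *
go(.486,.2115,.0555)
p,d,c=look('wrist','w7'); X=cloud(c,d); print(disc(c,X,(.385,.2205),.063,.023),disc(c,X,(.385,.2205),.054,.023))
for z,r in ((.034,.0285),(.017,.034)): print(z,disc(c,X,(.486,.2115),z,r))
print(disc(c,X,(.4197,.349),.06,.0285))
E
```

```text
at [0.45   0.2174 0.1624] go tool [-0.0297  0.0212  0.1069]
(array([0.38486298, 0.22066811]), 0.022762506484985352, np.float64(0.06231798294741318), (272.1791076660156, 151.91439819335938), 2003) (array([0.38488516, 0.22557391]), 0.02274482536315918, np.float64(0.05194832806877568), (274.8282470703125, 149.37841796875), 94)
0.034 (array([0.48593866, 0.21187796]), 0.028470964431762696, np.float64(0.0334385154082245), (340.92279052734375, 220.55752563476562), 2002)
0.017 (array([0.48724304, 0.21291977]), 0.033854007720947266, np.float64(0.01609103193676379), (341.2875671386719, 214.9543914794922), 612)
(array([0.41992749, 0.34914886]), 0.028872871398925783, np.float64(0.05881819226318579), (406.7412414550781, 71.775390625), 1336)
```

To row units: 0.128 m / 0.5 = 0.256, 0.12 m / 0.5 = 0.24.

Request:
{"op": "pendant", "data": {"plan": [0.087, -0.03, 0.02, 0.04, 0, 0, 0, 0.087, -0.0594, 0.0424, 0.1, 0, 0, 0, 0.087, -0.0594, 0.0424, 0.16, 0, 0, 0, 0.087, -0.0594, 0.0424, 0.214, 0, 0, 0, 0.087, -0.0594, 0.0424, 0.24, 0, 0, 0, 0.087, -0.0594, 0.0424, 0.256, 0, 0, 0, 0.087, -0.0594, 0.0424, 0.256, 0, 0, 0, 0.087, -0.0594, 0.0424, 0.256, 0, 0, 0, 0.087, -0.0594, 0.0424, 0.256, 0, 0, 0]}}

```text
clock: 15.05
position: [0.4881, 0.2121, 0.0362]
ee_rot: [0.001, 0.383, 0.924, 0.001]
force: [1.0, -0.4, -0.1]
width: 0.0868
gripper_force: 0.0
```

```bash
python3 -c "
from h import *
go(.486,.2117,.0327)"
```

```text
at [0.4879 0.2119 0.036 ] go tool [ 0.0012 -0.0015  0.0033]
```

To row units: 0.0033 m / 0.5 = 0.0066, -0.0015 m / 0.5 = -0.003.

Request:
{"op": "pendant", "data": {"plan": [0.087, 0.0024, -0.003, 0.0066, 0, 0, 0, 0.087, 0.0024, -0.003, 0.0066, 0, 0, 0, 0.06, 0.0024, -0.003, 0.0066, 0, 0, 0, 0.05, 0.0024, -0.003, 0.0066, 0, 0, 0, 0.05, 0.0024, -0.003, 0.0066, 0, 0, 0, 0.05, 0.0024, -0.003, 0.0066, 0, 0, 0, 0.05, 0.0024, -0.003, 0.0066, 0, 0, 0, 0.05, 0.0024, -0.003, 0.0066, 0, 0, 0, 0.05, 0.0024, -0.003, 0.0066, 0, 0, 0, 0.05, 0.0024, -0.003, 0.0066, 0, 0, 0]}}

```text
clock: 16.2
position: [0.4854, 0.2114, 0.0317]
ee_rot: [0.0, 0.383, 0.924, 0.0]
force: [0.7, 0.6, -1.4]
width: 0.056
gripper_force: 30.0
```

```bash
python3 -c "
from h import *
go(.4199,.349,.10)"
```

```text
at [0.4854 0.2114 0.0318] go tool [ 0.1436  0.051  -0.0682]
```

To row units: 0.1436 m / 0.5 = 0.2872, -0.068 m / 0.5 = -0.136.

Request:
{"op": "pendant", "data": {"plan": [0.05, 0, 0, -0.02, 0, 0, 0, 0.05, 0, 0, -0.06, 0, 0, 0, 0.05, 0, 0, -0.12, 0, 0, 0, 0.05, 0.04, 0.014, -0.136, 0, 0, 0, 0.05, 0.12, 0.042, -0.136, 0, 0, 0, 0.05, 0.2, 0.072, -0.136, 0, 0, 0, 0.05, 0.26, 0.092, -0.136, 0, 0, 0, 0.05, 0.2872, 0.102, -0.136, 0, 0, 0, 0.05, 0.2872, 0.102, -0.136, 0, 0, 0, 0.05, 0.2872, 0.102, -0.136, 0, 0, 0, 0.05, 0.2872, 0.102, -0.136, 0, 0, 0, 0.05, 0.2872, 0.102, -0.136, 0, 0, 0]}}

```text
clock: 17.55
position: [0.421, 0.3471, 0.0998]
ee_rot: [0.0, 0.384, 0.923, -0.0]
force: [0.5, 1.0, 0.0]
width: 0.056
gripper_force: 30.0
```

```bash
python3 - <<'E'
from h import *
go(.4199,.349,.068)
p,d,c=look('wrist','w8'); X=cloud(c,d); print(disc(c,X,(.42,.349),.06,.0285)); q=X[(X[...,2]>.09)&(X[...,2]<.12)]; print(proj(c,(.42,.349,.06)))
E
```

```text
at [0.4207 0.3478 0.0998] go tool [0.0014 0.0003 0.0318]
(array([0.41808899, 0.35189487]), 0.028404258728027345, np.float64(0.05878488654786695), (321.8069152832031, 222.6305389404297), 757)
(np.float64(321.1327222347749), np.float64(228.07174957813805))
```

To row units: 0.032 m / 0.5 = 0.064, 0.031 m / 0.5 = 0.062.

Request:
{"op": "pendant", "data": {"plan": [0.05, 0.0028, 0.001, 0.024, 0, 0, 0, 0.05, 0.0028, 0.001, 0.044, 0, 0, 0, 0.05, 0.0028, 0.001, 0.056, 0, 0, 0, 0.05, 0.0028, 0.001, 0.062, 0, 0, 0, 0.05, 0.0028, 0.001, 0.064, 0, 0, 0, 0.05, 0.0028, 0.001, 0.064, 0, 0, 0, 0.05, 0.0028, 0.001, 0.064, 0, 0, 0]}}

```text
clock: 18.45
position: [0.4194, 0.3505, 0.068]
ee_rot: [-0.0, 0.383, 0.924, 0.0]
force: [-1.2, 0.2, 4.2]
width: 0.0563
gripper_force: 32.9
```

To row units: -0.1 m / 0.5 = -0.2, -0.09 m / 0.5 = -0.18.

Request:
{"op": "pendant", "data": {"plan": [0.06, 0, 0, 0, 0, 0, 0, 0.07, 0, 0, 0, 0, 0, 0, 0.08, 0, 0, 0, 0, 0, 0, 0.08, 0, 0, 0, 0, 0, 0, 0.08, 0, 0, 0, 0, 0, 0, 0.08, 0, 0, -0.04, 0, 0, 0, 0.087, 0, 0, -0.12, 0, 0, 0, 0.087, -0.06, 0, -0.18, 0, 0, 0, 0.087, -0.14, 0, -0.18, 0, 0, 0, 0.087, -0.2, -0.04, -0.18, 0, 0, 0, 0.087, -0.2, -0.04, -0.18, 0, 0, 0, 0.087, -0.2, -0.04, -0.18, 0, 0, 0]}}

```text
clock: 19.65
position: [0.476, 0.2647, 0.1576]
ee_rot: [-0.0, 0.384, 0.923, 0.0]
force: [-0.3, 0.8, 0.2]
width: 0.087
gripper_force: 0.0
```

```bash
python3 - <<'E'
from h import *
go(.487,.2125,.035)
p,d,c=look('wrist','w9'); X=cloud(c,d); print(disc(c,X,(.42,.349),.069,.0285),disc(c,X,(.42,.349),.0595,.0285))
print(disc(c,X,(.487,.2125),.017,.034)); print(disc(c,X,(.452,.0965),.066,.034))
m=(abs(X[...,2]-.069)<.006)&(np.hypot(X[...,0]-.42,X[...,1]-.349)<.027); P=X[m]; print(np.linalg.lstsq(np.c_[P[:,:2]-[.42,.349],np.ones(len(P))],P[:,2],rcond=None)[0])
E
```

```text
at [0.4754 0.2665 0.1575] go tool [-0.0464 -0.0299  0.1225]
(array([0.4194613 , 0.34984253]), 0.02844523048400879, np.float64(0.0683407798073079), (344.70556640625, 91.34788513183594), 4055) (array([0.42037903, 0.33809262]), 0.0267174129486084, np.float64(0.05752549266477574), (342.4408264160156, 93.92911529541016), 73)
(array([0.48687613, 0.21271284]), 0.03414763259887695, np.float64(0.016457074489784326), (294.59466552734375, 230.34603881835938), 2549)Traceback (most recent call last):
  File "<stdin>", line 4, in <module>
  File "h.py", line 32, in disc
    v,u=np.nonzero(m); e=cv2.fitEllipse(cv2.convexHull(np.c_[u,v].astype(np.float32)))
                         ~~~~~~~~~~~~~~^^^^^^^^^^^^^^^^^^^^^^^^^^^^^^^^^^^^^^^^^^^^^^^
cv2.error: OpenCV(4.12.0) /io/opencv/modules/imgproc/src/shapedescr.cpp:361: error: (-201:Incorrect size of input array) There should be at least 5 points to fit the ellipse in function 'fitEllipseNoDirect'
```

Large lid is seated, top at 68.3 mm. Now the widest.

Careful with the scale: shifts go in shares of 500 mm and turns go in shares of pi rad. That gives: 0.1225 m / 0.5 = 0.245, 0.11 m / 0.5 = 0.22.

Request:
{"op": "pendant", "data": {"plan": [0.087, -0.06, -0.04, 0.02, 0, 0, 0, 0.087, -0.0928, -0.06, 0.06, 0, 0, 0, 0.087, -0.0928, -0.06, 0.12, 0, 0, 0, 0.087, -0.0928, -0.06, 0.18, 0, 0, 0, 0.087, -0.0928, -0.06, 0.22, 0, 0, 0, 0.087, -0.0928, -0.06, 0.245, 0, 0, 0, 0.087, -0.0928, -0.06, 0.245, 0, 0, 0, 0.087, -0.0928, -0.06, 0.245, 0, 0, 0, 0.087, -0.0928, -0.06, 0.245, 0, 0, 0]}}

```text
clock: 20.75
position: [0.4883, 0.2121, 0.0363]
ee_rot: [0.001, 0.383, 0.924, 0.001]
force: [0.9, 0.1, 0.2]
width: 0.0873
gripper_force: 0.0
```

```bash
python3 -c "
from h import *
go(.487,.2126,.0165)"
```

```text
at [0.4881 0.2119 0.0363] go tool [ 0.0013 -0.0003  0.0198]
```

To row units: 0.0196 m / 0.5 = 0.0392, 0.01 m / 0.5 = 0.02.

Request:
{"op": "pendant", "data": {"plan": [0.087, 0.0026, -0.0006, 0.02, 0, 0, 0, 0.087, 0.0026, -0.0006, 0.0392, 0, 0, 0, 0.087, 0.0026, -0.0006, 0.0392, 0, 0, 0, 0.087, 0.0026, -0.0006, 0.0392, 0, 0, 0, 0.06, 0.0026, -0.0006, 0.0392, 0, 0, 0, 0.06, 0.0026, -0.0006, 0.0392, 0, 0, 0, 0.06, 0.0026, -0.0006, 0.0392, 0, 0, 0, 0.06, 0.0026, -0.0006, 0.0392, 0, 0, 0, 0.06, 0.0026, -0.0006, 0.0392, 0, 0, 0, 0.06, 0.0026, -0.0006, 0.0392, 0, 0, 0]}}

```text
clock: 21.9
position: [0.4865, 0.2122, 0.0158]
ee_rot: [0.0, 0.383, 0.924, 0.0]
force: [0.2, 0.0, 1.9]
width: 0.0672
gripper_force: 30.0
```

```bash
python3 -c "
from h import *
go(.452,.0965,.10)"
```

```text
at [0.4865 0.2123 0.0158] go tool [-0.0575 -0.1063 -0.0842]
```

To row units: -0.1063 m / 0.5 = -0.2126, -0.095 m / 0.5 = -0.19.

Request:
{"op": "pendant", "data": {"plan": [0.06, 0, 0, -0.02, 0, 0, 0, 0.06, 0, 0, -0.06, 0, 0, 0, 0.06, 0, 0, -0.12, 0, 0, 0, 0.06, 0, 0, -0.18, 0, 0, 0, 0.06, -0.04, -0.06, -0.18, 0, 0, 0, 0.06, -0.074, -0.14, -0.18, 0, 0, 0, 0.06, -0.1, -0.19, -0.18, 0, 0, 0, 0.06, -0.115, -0.2126, -0.18, 0, 0, 0, 0.06, -0.115, -0.2126, -0.18, 0, 0, 0, 0.06, -0.115, -0.2126, -0.18, 0, 0, 0, 0.06, -0.115, -0.2126, -0.18, 0, 0, 0, 0.06, -0.115, -0.2126, -0.18, 0, 0, 0]}}

```text
clock: 23.25
position: [0.4522, 0.0978, 0.1055]
ee_rot: [0.0, 0.382, 0.924, 0.0]
force: [-0.1, 0.5, -0.7]
width: 0.0671
gripper_force: 30.0
```

```bash
python3 - <<'E'
from h import *
go(.452,.0965,.0745)
p,d,c=look('wrist','w10'); X=cloud(c,d); print(disc(c,X,(.452,.0965),.066,.034)); print(proj(c,(.452,.0965,.066)))
E
```

```text
at [0.4519 0.0973 0.1055] go tool [-0.0006 -0.0005  0.031 ]
(array([0.44666147, 0.10199941]), 0.03304872894287109, np.float64(0.06479567184201192), (320.3341369628906, 226.04104614257812), 771)
(np.float64(320.4022350420003), np.float64(230.02201194648205))
```

To row units: 0.031 m / 0.5 = 0.062, 0.03 m / 0.5 = 0.06.

Request:
{"op": "pendant", "data": {"plan": [0.06, -0.0012, -0.001, 0.024, 0, 0, 0, 0.06, -0.0012, -0.001, 0.044, 0, 0, 0, 0.06, -0.0012, -0.001, 0.054, 0, 0, 0, 0.06, -0.0012, -0.001, 0.06, 0, 0, 0, 0.06, -0.0012, -0.001, 0.062, 0, 0, 0, 0.06, -0.0012, -0.001, 0.062, 0, 0, 0, 0.06, -0.0012, -0.001, 0.062, 0, 0, 0]}}

```text
clock: 24.15
position: [0.4521, 0.0957, 0.0748]
ee_rot: [0.0, 0.383, 0.924, 0.0]
force: [-0.0, -0.1, -0.1]
width: 0.0667
gripper_force: 30.0
```

Aligned and free of contact, about 1 mm above the seat. Release, retreat and check every lid.

To row units: -0.15 m / 0.5 = -0.3, -0.14 m / 0.5 = -0.28.

Request:
{"op": "pendant", "data": {"plan": [0.06, 0, 0, 0.001, 0, 0, 0, 0.087, 0, 0, 0.001, 0, 0, 0, 0.087, 0, 0, 0, 0, 0, 0, 0.087, 0, 0, 0, 0, 0, 0, 0.087, 0, 0, 0, 0, 0, 0, 0.087, 0, 0, 0, 0, 0, 0, 0.087, 0, 0, -0.04, 0, 0, 0, 0.087, 0, 0, -0.12, 0, 0, 0, 0.087, 0, 0, -0.2, 0, 0, 0, 0.087, -0.06, 0.06, -0.28, 0, 0, 0, 0.087, -0.12, 0.12, -0.3, 0, 0, 0, 0.087, -0.12, 0.12, -0.3, 0, 0, 0]}}

```text
clock: 25.35
position: [0.5432, 0.0957, 0.2279]
ee_rot: [0.005, 0.383, 0.924, 0.002]
force: [-0.9, -0.1, -0.3]
width: 0.0873
gripper_force: 0.0
```

Request:
{"op": "pendant", "data": {"plan": [0.087, 0, 0, 0, 0, 0, 0, 0.087, 0, 0, 0, 0, 0, 0, 0.087, 0, 0, 0, 0, 0, 0]}}

```text
clock: 25.65
position: [0.535, 0.0955, 0.2237]
ee_rot: [-0.001, 0.383, 0.924, -0.001]
force: [-0.7, -0.0, -0.9]
width: 0.0871
gripper_force: 0.0
```

```bash
python3 - <<'E'
from h import *
for k in('wrist','top'):
  p,d,c=look(k,k+'11'); X=cloud(c,d)
  for n,(x,y,z,r) in J.items():
    try:
        q=disc(c,X,(x,y),z+.009,r); x,y=q[0]
        P=X[(abs(X[...,2]-z-.009)<.006)&(np.hypot(X[...,0]-x,X[...,1]-y)<r-.002)]
        print(k,n,q[0].round(4),round(q[1],4),round(float(q[2]),4),np.linalg.lstsq(np.c_[P[:,:2]-[x,y],np.ones(len(P))],P[:,2],rcond=None)[0].round(4))
    except Exception as e: print(k,n,'hidden')
E
```

```text
wrist small [0.5717 0.1064] 0.0173 0.0563 [ 0.0019 -0.0058  0.0564]
wrist widest [0.4519 0.0953] 0.0338 0.0744 [ 0.0005 -0.0018  0.0744]
wrist medium [0.391  0.2141] 0.0207 0.0622 [-0.0845  0.0746  0.0626]
wrist large hidden
top small [0.5716 0.1057] 0.0177 0.0565 [ 0.0132 -0.0164  0.0567]
top widest [0.4525 0.0944] 0.0343 0.0748 [0.0012 0.0023 0.075 ]
top medium [0.3851 0.2191] 0.0228 0.0628 [-0.0125  0.004   0.0629]
top large [0.4203 0.3483] 0.0286 0.0688 [-0.0038  0.0008  0.0688]
```

View pics/wrist11.png

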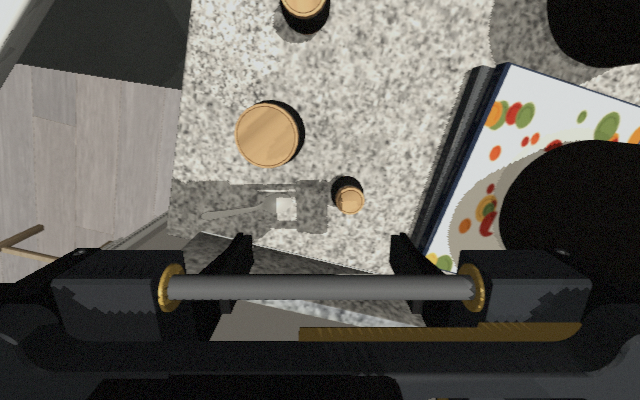

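View pics/top11.png

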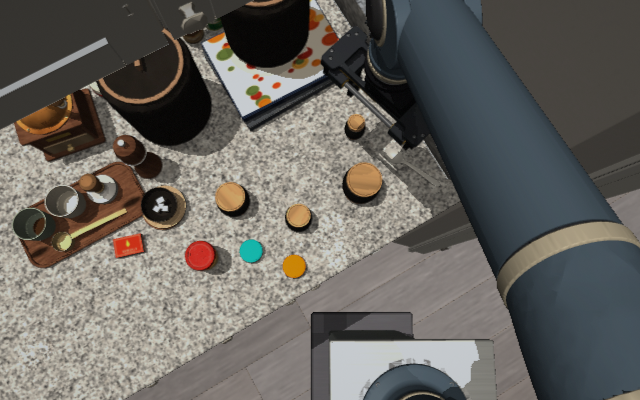

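Both views show a lid on each of the four jars: top pixels (355,126), (362,183), (298,217) and (233,199). All are flat and at lip height. The honey at (200,255), the spoon and the look-alikes have not moved, and the gripper hangs free.

```bash
python3 -c "
from plant import order
print(order.sign_off())"
```

```text
the job is handed in; nothing more can be done
None
```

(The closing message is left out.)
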